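# Press a jam biscuit sandwich in the hand press and hold it

## Task

Press the jam sandwich that lies in the hand press: with the safety catch still on, push the loaded feed slide fully home under the foot, then flip the safety catch right over by pushing its thumb plate down, and pull the lever forward until the sprung foot is pressed about half-way up into its sleeve (the groove in its stem reaches the sleeve's lower edge). Do not press the foot all the way in, which would crack the biscuits, do not let the top half slip off, and leave the other things on the table where they are. Finish while holding the lever there: the lever springs back when let go, so the program ends with the hand on it and the sandwich under pressure.

Things in the scene. Friction and masses are not known exactly. Their poses are not given: they have to be found in the camera images.
- biscuit_press: White hand press, fixed to the table, 166 mm high without lever. Origin under the middle of its base (200 x 120 mm); x runs from its front to its back, y to the left seen from the front, z up. Faces the robot, turned up to 0.45 rad. Head: x -55 to +95, y -37 to +37, z 98 to 166 mm. Slide at the front; lever and catch on the right side (-y).
- feed_slide (a joint): Travel of the feed slide along the press's +x axis, m: 0 = all the way out (start), 0.065 = home against its stop, sandwich under the foot. Stays where it is left; about 2 N of friction. Held home within 3 mm counts as home.
- slide_plate (a point): Middle of the front face of the slide's upright front plate (74 mm wide, 10 mm thick along x, 30 mm high; this point is at half its height, 28 mm above the table). At start 218 mm in front of the press's origin, home 153 mm. Push it towards the press's +x; the nest's centre is 123 mm behind this face.
- safety_catch (a joint): Angle of the safety catch, rad: 0 = on (nose against a tooth on the lever's hub, lever blocked), 0.80 = flipped right over, at its stop; starts at 0 to 0.05; past 0.5 counts as flipped. Steel rocker, pivot along the press's y at x -40, y -53, z 170 mm. Stiff: stays where it is left, flips with 2 to 3 N on the thumb plate.
- catch_plate (a point): Middle of the upper face of the catch's thumb plate (26 long, 28 wide, 5 mm thick), 47 mm in front of the pivot. Catch on: plate rises to the front at 24 degrees, this point is 192 mm above the table (press x -81, y -53 mm). Flipped: slopes down at 22 degrees, this point is 156 mm high, nearly the same x. Press it straight down; the stop is rigid.
- lever (a joint): Lever angle, rad: 0 = at rest (arm leans 25 degrees back from upright), grows as the knob is pulled to the front (-x of the press) and down; stop at 1.15. Spring return, 3 to 6 N at the knob. Each rad lowers ram and foot 22 mm: the foot touches the sandwich at about 0.45, is half-way in at about 0.81, too far at about 1.07.
- lever_knob (a point): Centre of the black ball knob (32 mm diameter) at the end of the lever's round steel arm (11 mm diameter), 132 mm from the lever's axis. At rest it is 250 mm above the table, at press frame x +56, y -74 mm; at 0.81 rad it is at x -48 mm and 253 mm high, having passed over the top at 262 mm.
- lever_hinge (a point): Point on the lever's axis (which is along the press's y) in the plane in which the knob swings; 130 mm above the table, press frame x 0, y -74 mm.
- press_lever: The whole lever: hub (60 mm disc), steel arm and ball knob. Its origin lies on the lever's axis, where the hub meets the press (press frame x 0, y -46, z 130 mm).
- spring_foot (a joint): How far the sprung foot is pushed up into its sleeve, m: 0 = fully out, 0.0155 = all the way in. 1200 N/m with 3.6 N of preload, about 13 N half-way. It reads 0 until the foot sits on the sandwich. A dark groove in the stem reaches the sleeve's lower edge at 0.00775.
- foot_face (a point): Middle of the underside of the foot's white pressing pad (40 x 60 mm), at press frame x -30, y 0 mm, 60 mm above the table when the lever is at rest.
- jam_half: Lower biscuit half with piped jam, loose in the slide's nest (7 mm high rim): 38 x 70 mm, body 12 mm thick, long side along the press's y. Origin under its middle.
- top_half: Plain chocolate biscuit half, 33 x 69 x 11 mm, lying loose on the jam half. Origin under its middle. Its top is about 50 mm above the table, 10 mm below the raised foot.
- waiting_jam: Another jam half, 38 x 70 x 19 mm, waiting on the table to the right of the press; leave alone. Origin under its middle.
- waiting_top: Another plain half, 35 x 92 x 11 mm, waiting on the table to the right of the press; leave alone. Origin under its middle.
- spare_nozzle: White nozzle, 48 mm diameter, 52 mm high, standing on the table to the right; leave alone. Origin under its middle.
There are look-alikes about, which are no part of the job. What is shaped like the top_half but orange, purple or yellow is not meant.

How it is judged:
On the way, in this order (a step that is already met when the one before it is completed fails the run):
1. the feed slide is home under the foot, sandwich on it, while the catch is still on and the lever at rest (value of joint feed_slide above 0.062 m and value of joint safety_catch below 0.25 rad and value of joint lever below 0.1 rad and horizontal distance between top_half and foot_face below 0.012 m), for 0.2 s.
2. the safety catch is flipped over while the lever is still at rest (value of joint safety_catch above 0.5 rad and value of joint lever below 0.15 rad), for 0.1 s.
3. the lever is pulled so that the sprung foot presses on the sandwich (value of joint spring_foot above 0.004 m and value of joint lever above 0.5 rad and contact force between any of the fingers, the arm and press_lever above 1 N), for 0.2 s.
At the end, for the whole second after the job is handed in: Held through the last second: lever still, over 1 N from the robot; slide home (3 mm); catch past 0.5 rad; foot 4 to 11.5 mm up its sleeve; over 4 N between the halves; top half flat (0.15 rad), within 12 mm of the jam half's and the foot's centre (value of joint feed_slide above 0.062 m and value of joint safety_catch above 0.5 rad and value of joint spring_foot between 0.004 and 0.0115 m and contact force between top_half and jam_half above 4 N and horizontal distance between top_half and foot_face below 0.012 m and horizontal distance between top_half and jam_half below 0.012 m and angle between top_half's own z axis and vertical below 0.15 rad and velocity of joint lever between -0.15 and 0.15 rad/s and contact force between any of the fingers, the arm and press_lever above 1 N); the arm keeps its last pose, push and grip.
It fails at once if the foot is pressed more than 13.5 mm into its sleeve (biscuits crack) (value of joint spring_foot above 0.0135 m).
It fails at once if the top half slips off the jam half (over 20 mm) (horizontal distance between top_half and jam_half above 0.02 m).
It fails at once if a waiting biscuit or the spare nozzle is moved by more than 20 mm (distance of any of waiting_jam, waiting_top, spare_nozzle from where it was at the start of the episode above 0.02 m).
It also fails if it takes over 48 s, if anything falls off the work surface, if the arm or the gripper's body presses on something with over 40 N, if the wrist force passes 120 N, or if a joint passes its speed limit or range.

## Robot

A 6-joint arm with a two-finger parallel gripper is mounted at the origin on a cart in front of the work surface, level with it; the furniture and walls round the work are solid. World frame = base frame: x ahead of the robot, y to its left, z up, the work surface at z = 0. Lengths are in m, angles in rad, forces in N, time in s.
With the tool pointing down it reaches from about 0.3 to 0.775 m from the base axis. Payload 14.6 kg.
Tool frame: the origin (TCP) lies midway between the tips of the shut fingers; the grasp point (between the pads) lies 19 mm behind it; z points along the fingers, y is the direction in which the jaws open and shut (so a half turn about z gives the same grasp; the last joint's range is limited). The gripper opens to 94 mm and grips with 3 to 60 N. Pads are 16 mm wide; open, the fingers measure 119 mm over their backs; the gripper's body (75 mm by 177 mm) begins 78 mm behind the grasp point.
Start: joints at [1.211, 0.3, 1.521, -0, 1.321, -0.067], TCP at [0.159, 0.527, 0.205] pointing down, gripper open.
Joint ranges: [-3.03, 3.03], [-0.79, 2.21], [0.23, 2.52], [-1.04, 4.18], [0, 3.07], [-2.55, 2.55]. Speed limits (rad/s): [2.22, 2.22, 2.57, 3.14, 3.14, 3.14].

## Interface

Orientations are given as [roll, pitch, yaw] about the fixed x, y, z axes, in that order (R = Rz(yaw) Ry(pitch) Rx(roll)).
In Python, from station import readout, imaging, job gives the robot as it stands.
- The arm moves only by the tool arm_command, never from a script. Its argument "increments" is a list of rows, each an object with "gripper": the opening, from 0 (shut) to 1 (fully open); "slide": the shift along the world's x, y, z in m, a list of three; "yaw": the turn about the world's z in rad. A call has 1 to 8 rows; each row is the pose to reach, as a shift and turn from the pose commanded when the call began; what a row does not reach only later rows make up. A row lasts 1/8 s, in which the tool goes at most 62.5 mm and 10.7 degrees, less where a joint would pass 70% of its speed; a pose out of reach is approached as far as the arm can. A call with a gripper value outside its range is refused whole. The fingers move at their own pace and stop on an object; "grip_force" is the grip in N (left out, the last holds). Time passes only in rows, so rows that repeat a pose let the fingers close. It gives the time, the measured TCP pose, the force and the opening at its end, in the units of the state.
- readout.get_obs(): the state, without advancing time (a new reading comes with each control period).
- imaging.camera(name): name is "side" or "top" or "wrist"; returns a dict with "color" (420x560x3 uint8, red, green, blue), "mtx" (3x3 intrinsics, pixels), "rvec" (rotation vector, rad) and "tvec" (3), from world to camera coordinates, as OpenCV has them. Camera axes: x right, y down, z forward; pixel columns grow to the right and rows downward; lengths in m; the calibration is good to about 2 mm. The wrist camera is an equidistant fisheye: a pixel r from the principal point sees the ray r / f radians off the axis. A picture is of the moment at which its call begins. There is no depth.
- job.hand_in(): hands the job in, once; it reports no verdict.
The state is a dict: "time_s": time; "qpos": joint angles; "joint_vel": joint speeds; "tau": joint torques, N m; "ee_pos": TCP position; "eef_rot": TCP orientation; "force": force on the tool from outside, world axes, zero at the start; "moment": the same for the moment, N m; "grip_width": finger opening in m.
Only numpy, scipy, OpenCV 4.12 (cv2) and the standard library are available. Lean on these libraries where they do the work, as an engineer would, in place of code of your own. Each camera call takes 0.05 s, during which the arm holds its last target. There are 200 camera calls.

## Working session

There is one attempt and no reset: what is moved stays moved. The work goes in short steps, Python scripts to look and compute and a tool call to move; the robot and the scene stay as the last step left them, time stands still between calls to the robot, and variables do not carry over. Pictures are saved under pics/ and viewed, about 8 in all and at most 12, crops included, and the job is handed in when it is done.

Besides the shell and the picture viewer there is one more tool, called after ">>>" as name(argument=value, ...), one argument or row to a line, values as JSON. arm_command: Moves the arm, as the interface text tells. Its arguments: {"type":"object","properties":{"increments":{"type":"array","items":{"type":"object","properties":{"gripper":{"type":"number"},"slide":{"type":"array","items":{"type":"number"}},"yaw":{"type":"number"}}}},"grip_force":{"type":"number"}},"required":["increments"]}

```bash
mkdir -p pics; cat > h.py <<'E'
import numpy as np, cv2
from station import readout, imaging, job
def snap(n,f,crop=None,s=1):
    c=imaging.camera(n); im=c["color"][:,:,::-1]
    np.savez(f"pics/{f}.npz",**{k:c[k] for k in("color","mtx","rvec","tvec")})
    if crop: x0,y0,x1,y1=crop; im=im[y0:y1,x0:x1]
    if s!=1: im=cv2.resize(im,None,fx=s,fy=s,interpolation=cv2.INTER_CUBIC)
    cv2.imwrite(f"pics/{f}.png",im); return c
def proj(c,P): return cv2.projectPoints(np.array(P,float).reshape(-1,1,3),c["rvec"],c["tvec"],c["mtx"],None)[0].reshape(-1,2)
def ray(c,uv,z):
    R=cv2.Rodrigues(c["rvec"])[0]; o=-R.T@np.ravel(c["tvec"])
    d=R.T@np.linalg.inv(c["mtx"])@[uv[0],uv[1],1]; return o+d*(z-o[2])/d[2]
E
python3 - <<'E'
from h import *
a=snap("side","side0");b=snap("top","top0")
im=np.vstack([a["color"],b["color"]])[:,:,::-1]
for c in(a,b): R=cv2.Rodrigues(c["rvec"])[0]; print(-R.T@np.ravel(c["tvec"]),R[2])
print(readout.get_obs())
E
```

```text
[0.38341733 0.60454379 0.82430627] [ 0.22979867 -0.69227082 -0.6840714 ]
[ 0.36773737 -0.0534596   1.09689498] [ 0.22338598 -0.01831339 -0.97455801]
{'time_s': 0.1, 'qpos': array([ 1.21140885e+00,  3.00397312e-01,  1.52153620e+00, -3.69033590e-05,
        1.32069555e+00, -6.66524327e-02]), 'joint_vel': array([ 0.00158547, -0.00098883,  0.00117152, -0.00219388,  0.0018043 ,
       -0.00147075]), 'tau': array([-8.25647967e-04, -5.32648015e+01, -3.53282154e+01,  7.08593731e-02,
        2.36415508e-02, -2.85292651e-05]), 'ee_pos': array([0.15866881, 0.52636249, 0.20494579]), 'eef_rot': array([-3.14055617e+00, -3.33615380e-05,  2.84886675e+00]), 'force': array([-0.30063376,  0.20215153, -0.87006045]), 'moment': array([0.04218535, 0.03247996, 0.03570592]), 'grip_width': 0.09415363316592976}
```

View pics/side0.png

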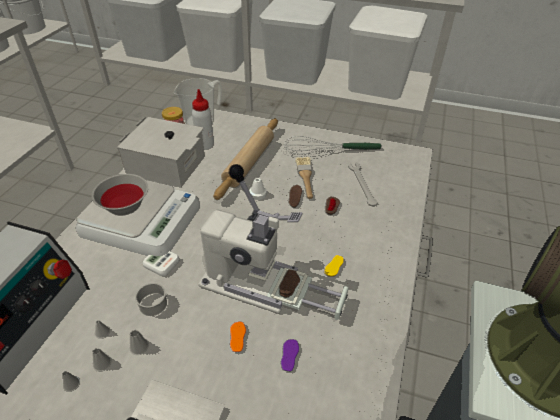

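View pics/top0.png

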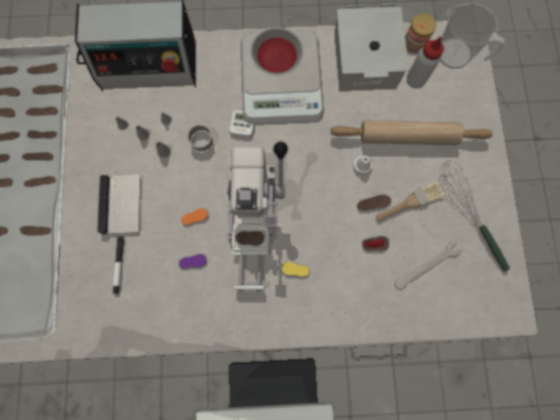

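Side view: press at (240,250), knob (236,172), slide front plate (345,300), sandwich (290,283). Top view: knob (281,149), front plate (249,288), sandwich (250,238). The look-alikes are orange (195,216), purple (193,262) and yellow (295,270) in the top view, plus the waiting halves at (374,202) and (375,243). The sandwich in the slide is the one I want. Next is a close crop.

```bash
python3 - <<'E'
from h import *
t=np.load("pics/top0.npz");s=np.load("pics/side0.npz")
a=cv2.resize(t["color"][135:300,205:315,::-1],None,fx=3.6,fy=3.6,interpolation=cv2.INTER_CUBIC)
b=cv2.resize(s["color"][155:320,190:365,::-1],None,fx=2.2,fy=2.2,interpolation=cv2.INTER_CUBIC)
im=np.zeros((max(len(a),len(b)),a.shape[1]+b.shape[1],3),np.uint8); im[:len(a),:a.shape[1]]=a; im[:len(b),a.shape[1]:]=b
print(im.shape,a.shape); cv2.imwrite("pics/crop1.png",im)
E
```

```text
(594, 781, 3) (594, 396, 3)
```

View pics/crop1.png

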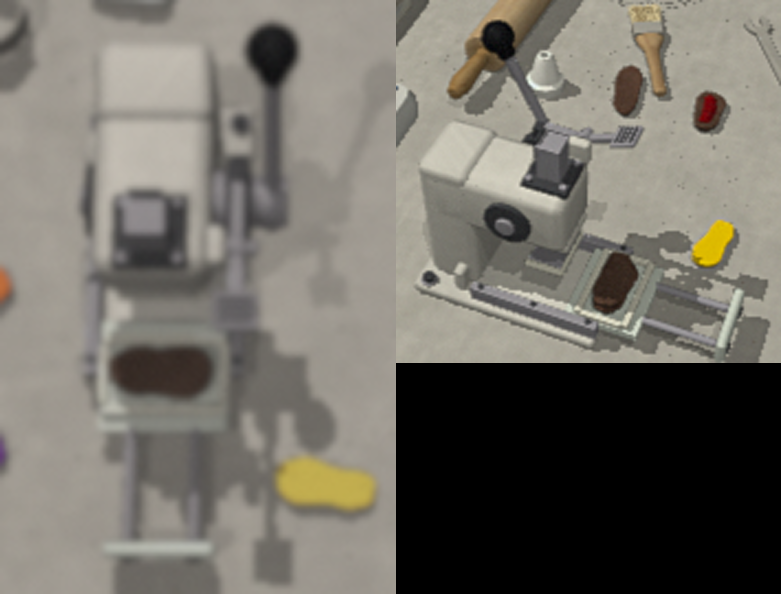

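```bash
cat > fit.py <<'E'
from h import *
from scipy.optimize import least_squares
t=np.load("pics/top0.npz");s=np.load("pics/side0.npz")
T=lambda x,y:(205+x/3.6,135+y/3.6); S=lambda x,y:(190+(x-396)/2.2,155+y/2.2)
obs=[(t,(.056,-.074,.250),T(272,52)),(t,(-.213,.037,.043),T(104,548)),(t,(-.213,-.037,.043),T(212,548)),
(t,(-.081,-.053,.192),T(237,308)),(t,(-.095,0,.050),T(162,371)),
(s,(.056,-.074,.250),S(498,36)),(s,(-.081,-.053,.192),S(627,136)),(s,(-.095,0,.05),S(615,281)),(s,(-.213,-.037,.043),S(738,293)),(s,(-.213,.037,.043),S(719,340))]
def W(p,q):
    q=np.array(q);c,sn=np.cos(p[2]),np.sin(p[2]); return np.array([p[0]+c*q[0]-sn*q[1],p[1]+sn*q[0]+c*q[1],q[2]])
f=lambda p:np.ravel([proj(c,W(p,q))[0]-uv for c,q,uv in obs])
if __name__=="__main__":
    r=least_squares(f,[.5,0,0],loss="soft_l1"); p=r.x;print(p);print(f(p).reshape(-1,2).round(1))
    for n,q in dict(plate=(-.218,0,.028),catch=(-.081,-.053,.192),catchend=(-.081,-.053,.156),knob=(.056,-.074,.25),knob81=(-.048,-.074,.253)).items(): print(n,W(p,q).round(4))
    print(ray(t,(361,168),0.03),ray(t,(374,202),.01),ray(t,(375,243),.01))
E
python3 fit.py
```

```text
[ 0.63943814  0.0105392  -0.05703399]
[[-0.2 -0.7]
 [-1.3 -0.2]
 [ 0.   0.1]
 [-1.  -0.6]
 [-0.7 -0.7]
 [ 0.6 -0.2]
 [-0.3 -1.8]
 [ 0.7 -3.2]
 [ 1.6 -3. ]
 [ 0.7  2.4]]
plate [0.4218 0.023  0.028 ]
catch [ 0.5555 -0.0378  0.192 ]
catchend [ 0.5555 -0.0378  0.156 ]
knob [ 0.6911 -0.0665  0.25  ]
knob81 [ 0.5873 -0.0606  0.253 ]
[ 0.71339782 -0.27310361  0.03      ] [ 0.62739677 -0.30238017  0.01      ] [ 0.52192465 -0.29481595  0.01      ]
```

Press is at (0.639, 0.011) with yaw -0.057, fit to about 3 mm. First move goes in front of the slide plate with the fingers shut.

>>> arm_command(
  increments=[
    {"gripper":0,"slide":[0.05,-0.125,0],"yaw":0.06},
    {"gripper":0,"slide":[0.1,-0.25,0],"yaw":0.12},
    {"gripper":0,"slide":[0.15,-0.375,0],"yaw":0.18},
    {"gripper":0,"slide":[0.201,-0.5,0],"yaw":0.236},
    {"gripper":0,"slide":[0.201,-0.5,0],"yaw":0.236},
    {"gripper":0,"slide":[0.201,-0.5,0],"yaw":0.236},
    {"gripper":0,"slide":[0.201,-0.5,0],"yaw":0.236},
    {"gripper":0,"slide":[0.201,-0.5,0],"yaw":0.236},
  ],
)

```text
time_s: 1.1
ee_pos: [0.3454, 0.0607, 0.2056]
eef_rot: [3.141, 0.001, 3.085]
force: [1.9, 1.0, 0.7]
grip_width: 0.0175
```

>>> arm_command(
  increments=[
    {"gripper":0,"slide":[0,0,0]},
    {"gripper":0,"slide":[0,0,0]},
  ],
)

```text
invalid input
```

>>> arm_command(
  increments=[
    {"gripper":0,"slide":[0,0,0],"yaw":0},
    {"gripper":0,"slide":[0,0,0],"yaw":0},
  ],
)

```text
time_s: 1.35
ee_pos: [0.345, 0.0629, 0.2053]
eef_rot: [3.141, -0.001, 3.084]
force: [0.1, 0.6, -0.3]
grip_width: 0.0005
```

>>> arm_command(
  increments=[
    {"gripper":0,"slide":[0.03,-0.037,-0.03],"yaw":0},
    {"gripper":0,"slide":[0.03,-0.037,-0.07],"yaw":0},
    {"gripper":0,"slide":[0.03,-0.037,-0.11],"yaw":0},
    {"gripper":0,"slide":[0.03,-0.037,-0.15],"yaw":0},
    {"gripper":0,"slide":[0.03,-0.037,-0.178],"yaw":0},
    {"gripper":0,"slide":[0.03,-0.037,-0.178],"yaw":0},
    {"gripper":0,"slide":[0.03,-0.037,-0.178],"yaw":0},
  ],
)

```text
time_s: 2.22
ee_pos: [0.3756, 0.0265, 0.0284]
eef_rot: [3.142, 0.001, 3.087]
force: [0.7, 0.6, 1.0]
grip_width: 0.0004
```

```bash
python3 - <<'E'
from h import *
snap("side","side1",(250,200,400,340),4); print(readout.get_obs()["ee_pos"])
E
```

```text
[0.3758554  0.02630652 0.02859196]
```

View pics/side1.png

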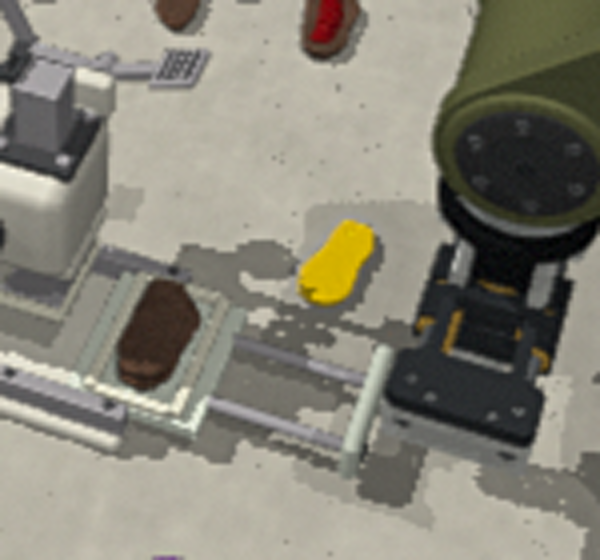

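The gripper stands in front of the slide plate's middle (plate at crop (370,410)) and the sandwich sits intact at (160,335). I'll push slowly.

>>> arm_command(
  increments=[
    {"gripper":0,"slide":[0.01,-0.0006,0],"yaw":0},
    {"gripper":0,"slide":[0.02,-0.001,0],"yaw":0},
    {"gripper":0,"slide":[0.026,-0.0015,0],"yaw":0},
    {"gripper":0,"slide":[0.031,-0.0018,0],"yaw":0},
    {"gripper":0,"slide":[0.036,-0.002,0],"yaw":0},
    {"gripper":0,"slide":[0.041,-0.0023,0],"yaw":0},
    {"gripper":0,"slide":[0.046,-0.0026,0],"yaw":0},
    {"gripper":0,"slide":[0.052,-0.003,0],"yaw":0},
  ],
)

```text
time_s: 3.28
ee_pos: [0.4274, 0.0227, 0.0274]
eef_rot: [3.141, -0.0, 3.085]
force: [-1.8, 2.7, -0.8]
grip_width: 0.0003
```

>>> arm_command(
  increments=[
    {"gripper":0,"slide":[0.006,-0.0003,0],"yaw":0},
    {"gripper":0,"slide":[0.013,-0.0007,0],"yaw":0},
    {"gripper":0,"slide":[0.02,-0.0011,0],"yaw":0},
    {"gripper":0,"slide":[0.027,-0.0015,0],"yaw":0},
    {"gripper":0,"slide":[0.033,-0.0019,0],"yaw":0},
    {"gripper":0,"slide":[0.038,-0.0022,0],"yaw":0},
    {"gripper":0,"slide":[0.042,-0.0024,0],"yaw":0},
    {"gripper":0,"slide":[0.044,-0.0025,0],"yaw":0},
  ],
)

```text
time_s: 4.28
ee_pos: [0.4714, 0.0201, 0.0274]
eef_rot: [-3.142, 0.0, 3.085]
force: [-1.2, 0.1, -0.6]
grip_width: 0.0007
```

Next, 3 mm per row, in short calls so I can watch for the stop.

>>> arm_command(
  increments=[
    {"gripper":0,"slide":[0.003,-0.0002,0],"yaw":0},
    {"gripper":0,"slide":[0.006,-0.0003,0],"yaw":0},
  ],
)

```text
time_s: 4.53
ee_pos: [0.4773, 0.0198, 0.0274]
eef_rot: [-3.141, -0.0, 3.085]
force: [-1.0, -0.4, -0.4]
grip_width: 0.0008
```

>>> arm_command(
  increments=[
    {"gripper":0,"slide":[0.002,-0.0001,0],"yaw":0},
    {"gripper":0,"slide":[0.002,-0.0001,0],"yaw":0},
  ],
)

```text
time_s: 4.78
ee_pos: [0.4776, 0.0198, 0.0273]
eef_rot: [-3.141, -0.004, 3.085]
force: [-15.5, 1.0, 10.9]
grip_width: 0.0005
```

>>> arm_command(
  increments=[
    {"gripper":0,"slide":[0,0,0],"yaw":0},
    {"gripper":0,"slide":[-0.01,0.0006,0],"yaw":0},
    {"gripper":0,"slide":[-0.04,0.0023,0],"yaw":0},
    {"gripper":0,"slide":[-0.04,0.0023,0.05],"yaw":0},
    {"gripper":0,"slide":[-0.04,0.0023,0.1],"yaw":0},
    {"gripper":0,"slide":[-0.04,0.0023,0.15],"yaw":0},
    {"gripper":0,"slide":[-0.04,0.0023,0.21],"yaw":0},
    {"gripper":0,"slide":[-0.04,0.0023,0.21],"yaw":0},
  ],
)

```text
time_s: 5.78
ee_pos: [0.4407, 0.022, 0.2415]
eef_rot: [3.141, 0.008, 3.085]
force: [0.6, 0.2, -1.1]
grip_width: 0.0005
```

```bash
python3 - <<'E'
from h import *
print(readout.get_obs()["ee_pos"],readout.get_obs()["force"])
a=snap("side","side2")["color"];b=snap("top","top2")["color"]
A=cv2.resize(a[155:325,200:360,::-1],None,fx=2.5,fy=2.5,interpolation=cv2.INTER_CUBIC)
B=cv2.resize(b[135:305,205:305,::-1],None,fx=2.5,fy=2.5,interpolation=cv2.INTER_CUBIC)
cv2.imwrite("pics/c2.png",np.hstack([A,B])); print(A.shape)
E
```

```text
[0.44068774 0.02199321 0.24145372] [ 0.6413068   0.21958951 -1.13429155]
(425, 400, 3)
```

View pics/c2.png

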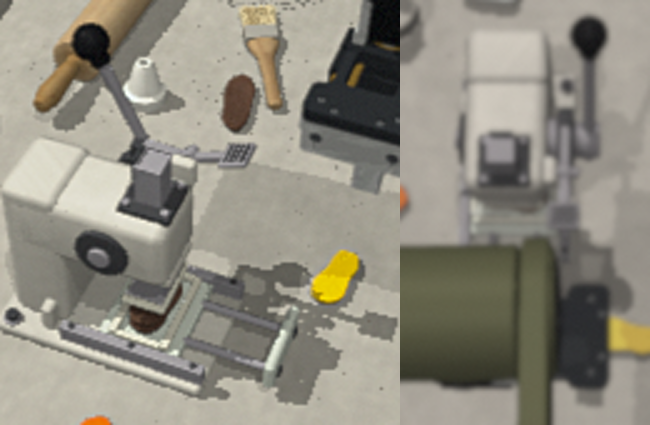

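The slide is home and the sandwich is under the foot (crop (155,305)). The catch plate is at (237,153), still on. Moving over the catch.

>>> arm_command(
  increments=[
    {"gripper":0,"slide":[0.04,-0.03,0],"yaw":0},
    {"gripper":0,"slide":[0.08,-0.05,0],"yaw":0},
    {"gripper":0,"slide":[0.114,-0.0605,0],"yaw":0},
    {"gripper":0,"slide":[0.114,-0.0605,0],"yaw":0},
    {"gripper":0,"slide":[0.114,-0.0605,-0.02],"yaw":0},
    {"gripper":0,"slide":[0.114,-0.0605,-0.035],"yaw":0},
    {"gripper":0,"slide":[0.114,-0.0605,-0.035],"yaw":0},
  ],
)

```text
time_s: 6.75
ee_pos: [0.5523, -0.0382, 0.2011]
eef_rot: [3.141, -0.003, 3.085]
force: [-0.5, 0.0, 0.6]
grip_width: 0.0005
```

```bash
python3 - <<'E'
from h import *
print(readout.get_obs()["ee_pos"],readout.get_obs()["force"])
snap("side","side3",(210,150,350,260),5)
E
```

```text
[ 0.55225307 -0.03815011  0.20109074] [-0.4706555   0.04106841  0.60975354]
```

View pics/side3.png

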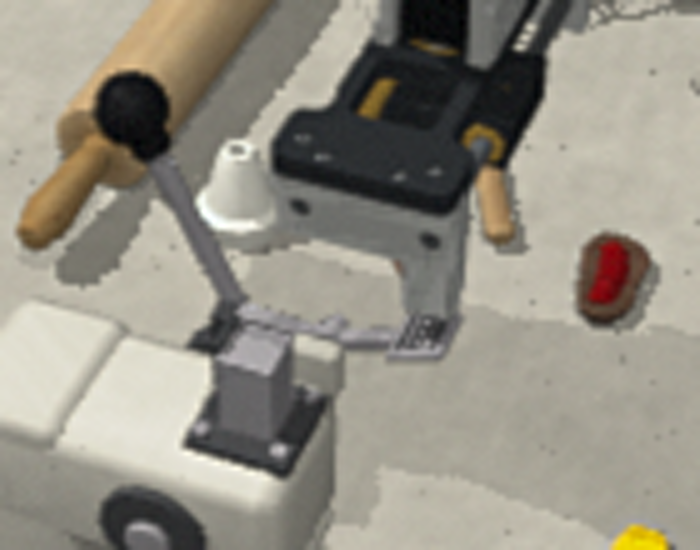

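The fingertip is right above the thumb plate (crop (425,330)). Pressing down.

>>> arm_command(
  increments=[
    {"gripper":0,"slide":[0,0,-0.006],"yaw":0},
    {"gripper":0,"slide":[0,0,-0.012],"yaw":0},
    {"gripper":0,"slide":[0,0,-0.018],"yaw":0},
    {"gripper":0,"slide":[0,0,-0.024],"yaw":0},
    {"gripper":0,"slide":[0,0,-0.03],"yaw":0},
    {"gripper":0,"slide":[0,0,-0.034],"yaw":0},
    {"gripper":0,"slide":[0,0,-0.034],"yaw":0},
  ],
)

```text
time_s: 7.68
ee_pos: [0.5532, -0.0384, 0.1681]
eef_rot: [3.142, -0.0, 3.085]
force: [-0.2, -0.4, 0.3]
grip_width: 0.0004
```

>>> arm_command(
  increments=[
    {"gripper":0,"slide":[0,0,-0.003],"yaw":0},
    {"gripper":0,"slide":[0,0,-0.005],"yaw":0},
  ],
)

```text
time_s: 7.92
ee_pos: [0.5535, -0.0385, 0.1635]
eef_rot: [-3.142, 0.001, 3.085]
force: [0.9, 0.3, 1.9]
grip_width: 0.0004
```

>>> arm_command(
  increments=[
    {"gripper":0,"slide":[0,0,-0.002],"yaw":0},
    {"gripper":0,"slide":[0,0,-0.004],"yaw":0},
  ],
)

```text
time_s: 8.18
ee_pos: [0.5533, -0.0385, 0.1594]
eef_rot: [-3.142, 0.0, 3.085]
force: [0.9, -0.2, 6.0]
grip_width: 0.0003
```

>>> arm_command(
  increments=[
    {"gripper":0,"slide":[0,0,-0.001],"yaw":0},
    {"gripper":0,"slide":[0,0,-0.001],"yaw":0},
  ],
)

```text
time_s: 8.43
ee_pos: [0.5535, -0.0385, 0.1591]
eef_rot: [-3.141, 0.001, 3.085]
force: [-0.9, -0.5, 7.9]
grip_width: 0.0006
```

>>> arm_command(
  increments=[
    {"gripper":0,"slide":[0,0,0.05],"yaw":0},
    {"gripper":0.4,"slide":[0,0,0.1],"yaw":0},
    {"gripper":0.7,"slide":[0,0,0.15],"yaw":0},
    {"gripper":0.7,"slide":[0.04,-0.01,0.172],"yaw":0},
    {"gripper":0.7,"slide":[0.09,-0.02,0.172],"yaw":0},
    {"gripper":0.7,"slide":[0.137,-0.028,0.172],"yaw":0},
    {"gripper":0.7,"slide":[0.137,-0.028,0.172],"yaw":0},
    {"gripper":0.7,"slide":[0.137,-0.028,0.172],"yaw":0},
  ],
)

```text
time_s: 9.43
ee_pos: [0.6898, -0.0664, 0.33]
eef_rot: [3.142, -0.001, 3.085]
force: [0.4, 0.7, -0.2]
grip_width: 0.0648
```

```bash
python3 - <<'E'
from h import *
o=readout.get_obs();print(o["ee_pos"],o["force"],o["grip_width"])
a=snap("side","side4")["color"]
w=snap("wrist","wrist4"); print(w["mtx"]); R=cv2.Rodrigues(w["rvec"])[0]
for P in([.69,-.0665,.25],[.5535,-.0385,.156]):
    d=R@np.array(P)+np.ravel(w["tvec"]); th=np.arctan2(np.hypot(d[0],d[1]),d[2]); e=d[:2]/np.hypot(d[0],d[1]); print(w["mtx"][:2,2]+w["mtx"][0,0]*th*e)
A=cv2.resize(a[140:270,200:340,::-1],(420,390),interpolation=cv2.INTER_CUBIC)
B=cv2.resize(w["color"][:,:,::-1],(380,285))
im=np.zeros((390,800,3),np.uint8);im[:,:420]=A;im[:285,420:]=B;cv2.imwrite("pics/c4.png",im)
E
```

```text
[ 0.68976795 -0.06635035  0.330044  ] [ 0.38362756  0.71734319 -0.21251294] 0.06475027556782777
[[325.1922621    0.         276.49063648]
 [  0.         325.1922621  210.50868957]
 [  0.           0.           1.        ]]
[275.15836481 217.45055426]
[294.36330212  69.55692399]
```

View pics/c4.png

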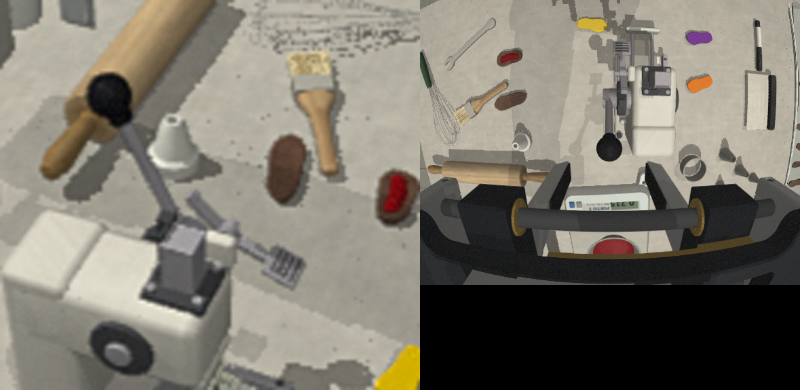

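The catch is flipped (plate slopes down, crop (283,265)). In the wrist picture the knob is at (609,147), within 2 mm of the prediction. Descending and gripping it.

>>> arm_command(
  increments=[
    {"gripper":0.7,"slide":[0,0.002,-0.03],"yaw":0},
    {"gripper":0.7,"slide":[0,0.002,-0.055],"yaw":0},
    {"gripper":0.7,"slide":[0,0.002,-0.08],"yaw":0},
    {"gripper":0.7,"slide":[0,0.002,-0.097],"yaw":0},
    {"gripper":0.7,"slide":[0,0.002,-0.099],"yaw":0},
  ],
)

```text
time_s: 10.15
ee_pos: [0.6897, -0.0643, 0.2314]
eef_rot: [3.142, -0.001, 3.085]
force: [0.6, -0.4, 1.1]
grip_width: 0.0659
```

>>> arm_command(
  grip_force=15,
  increments=[
    {"gripper":0.5,"slide":[0,0,0],"yaw":0},
    {"gripper":0.35,"slide":[0,0,0],"yaw":0},
    {"gripper":0.25,"slide":[0,0,0],"yaw":0},
    {"gripper":0.2,"slide":[0,0,0],"yaw":0},
    {"gripper":0.2,"slide":[0,0,0],"yaw":0},
    {"gripper":0.2,"slide":[0,0,0],"yaw":0},
  ],
)

```text
time_s: 10.9
ee_pos: [0.6903, -0.0646, 0.2317]
eef_rot: [-3.141, 0.0, 3.085]
force: [0.8, -1.8, 1.6]
grip_width: 0.0311
```

Gripped. Pulling along the knob's arc to about 0.6 rad.

>>> arm_command(
  increments=[
    {"gripper":0.2,"slide":[-0.012,0.0007,0.005],"yaw":0},
    {"gripper":0.2,"slide":[-0.025,0.0014,0.0087],"yaw":0},
    {"gripper":0.2,"slide":[-0.038,0.0022,0.0112],"yaw":0},
    {"gripper":0.2,"slide":[-0.051,0.0029,0.0123],"yaw":0},
    {"gripper":0.2,"slide":[-0.064,0.0037,0.0121],"yaw":0},
    {"gripper":0.2,"slide":[-0.077,0.0044,0.0106],"yaw":0},
    {"gripper":0.2,"slide":[-0.077,0.0044,0.0106],"yaw":0},
  ],
)

```text
time_s: 11.78
ee_pos: [0.6134, -0.0603, 0.2428]
eef_rot: [-3.141, 0.002, 3.085]
force: [3.6, -2.7, 2.8]
grip_width: 0.031
```

>>> arm_command(
  increments=[
    {"gripper":0.2,"slide":[-0.0065,0.0004,-0.0013],"yaw":0},
    {"gripper":0.2,"slide":[-0.013,0.0007,-0.0028],"yaw":0},
    {"gripper":0.2,"slide":[-0.019,0.0011,-0.0048],"yaw":0},
    {"gripper":0.2,"slide":[-0.0255,0.0015,-0.0069],"yaw":0},
    {"gripper":0.2,"slide":[-0.0255,0.0015,-0.0069],"yaw":0},
    {"gripper":0.2,"slide":[-0.0255,0.0015,-0.0069],"yaw":0},
  ],
)

```text
time_s: 12.52
ee_pos: [0.5888, -0.0589, 0.2367]
eef_rot: [-3.141, 0.003, 3.085]
force: [2.7, -3.0, 10.8]
grip_width: 0.0303
```

```bash
python3 - <<'E'
from h import *
o=readout.get_obs();print(o["ee_pos"],o["force"],o["grip_width"])
a=snap("side","side5")["color"]
A=cv2.resize(a[140:320,200:340,::-1],(420,540),interpolation=cv2.INTER_CUBIC)
B=cv2.resize(a[250:310,235:295,::-1],(360,360),interpolation=cv2.INTER_CUBIC)
im=np.zeros((540,780,3),np.uint8);im[:,:420]=A;im[:360,420:]=B;cv2.imwrite("pics/c5.png",im)
E
```

```text
[ 0.58882594 -0.05891986  0.23670891] [ 2.68004986 -3.00874808 10.75935128] 0.03028704948098631
```

View pics/c5.png

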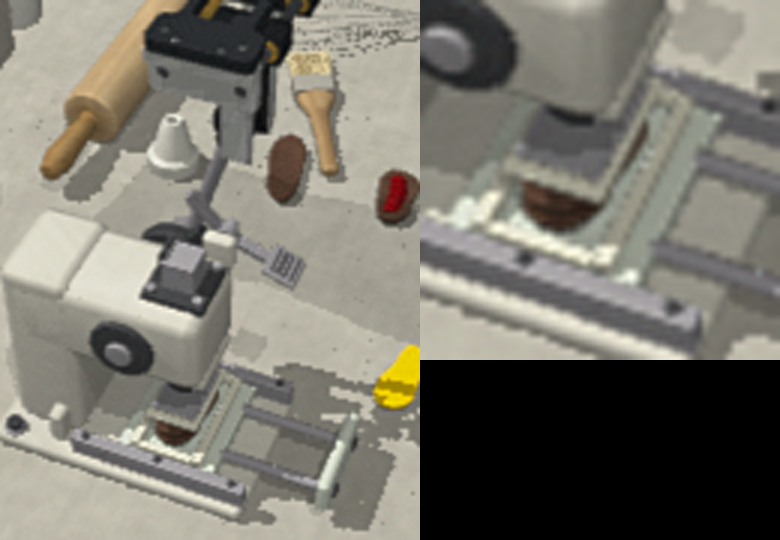

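Groove is hidden behind the head; foot is flat on the sandwich (inset (565,165)), catch flipped. I'll cross-check the lever angle using the ram post's drop and the arm's direction in the side picture.

```bash
python3 - <<'E'
from h import *
from fit import W
p=[.6385,.0115,-.057]
a=np.load("pics/side2.npz");b=np.load("pics/side5.npz")
for th in(0,.6,.7,.8,.9,1.0):
    f=.4363-th; k=lambda r:W(p,(r*np.sin(f),-.074,.13+r*np.cos(f)))
    print(th,proj(b,[k(.04),k(.07),k(.10)]).round(1).tolist(), "post",(proj(b,W(p,(-.03,0,.2-.022*th)))-proj(b,W(p,(-.03,0,.2)))).round(2))
A=cv2.resize(a["color"][195:250,235:300,::-1],(390,330),interpolation=cv2.INTER_CUBIC)
B=cv2.resize(b["color"][195:250,235:300,::-1],(390,330),interpolation=cv2.INTER_CUBIC)
C=cv2.resize(b["color"][175:225,240:300,::-1],(300,250),interpolation=cv2.INTER_CUBIC)
im=np.zeros((590,780,3),np.uint8);im[:330,:390]=A;im[:330,390:]=B;im[330:580,:300]=C
cv2.imwrite("pics/c6.png",im)
E
```

```text
0 [[255.6, 206.1], [249.9, 195.3], [243.9, 184.0]] post [[0. 0.]]
0.6 [[265.5, 207.8], [267.5, 198.1], [269.6, 187.9]] post [[0.11 4.69]]
0.7 [[267.2, 208.5], [270.5, 199.4], [274.0, 189.8]] post [[0.13 5.46]]
0.8 [[268.8, 209.4], [273.4, 201.0], [278.3, 192.1]] post [[0.15 6.23]]
0.9 [[270.4, 210.4], [276.3, 202.7], [282.4, 194.7]] post [[0.17 7.  ]]
1.0 [[271.9, 211.5], [278.9, 204.7], [286.3, 197.5]] post [[0.19 7.76]]
```

View pics/c6.png

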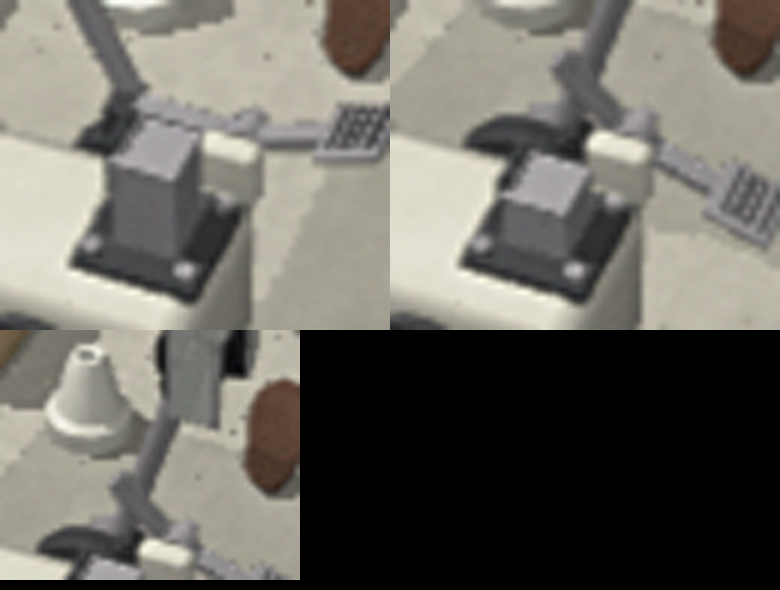

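Ram post dropped about 6.2 px, which means 0.80 rad; the arm line gives about 0.73–0.8. Foot is therefore 6–8 mm in. I'll hold briefly to check it stays still.

>>> arm_command(
  increments=[
    {"gripper":0.2,"slide":[0,0,0],"yaw":0},
    {"gripper":0.2,"slide":[0,0,0],"yaw":0},
    {"gripper":0.2,"slide":[0,0,0],"yaw":0},
    {"gripper":0.2,"slide":[0,0,0],"yaw":0},
    {"gripper":0.2,"slide":[0,0,0],"yaw":0},
    {"gripper":0.2,"slide":[0,0,0],"yaw":0},
  ],
)

```text
time_s: 13.32
ee_pos: [0.5889, -0.0589, 0.2367]
eef_rot: [-3.141, 0.003, 3.085]
force: [2.6, -3.2, 10.5]
grip_width: 0.0307
```

```bash
python3 - <<'E'
from h import *
b=np.load("pics/side5.npz")["color"].astype(int); a=snap("side","side7")["color"].astype(int)
d=np.abs(a-b).max(2)[150:310,200:330]; print("changed px",(d>40).sum())
o=readout.get_obs();print(o["ee_pos"],o["force"],o["grip_width"])
if (d>40).sum()<60: job.hand_in(); print("handed in")
E
```

```text
changed px 0
[ 0.58887214 -0.05891619  0.2367426 ] [ 1.9044359  -2.57549059 10.64224846] 0.030402026734658454
the job is handed in; nothing more can be done
handed in
```

I handed the job in at about 13 s with the hand still gripping the knob and the sandwich under pressure. The hand-in gave no verdict.

- **Feed slide:** I pushed it home until it met its stop at about 15 N. A picture taken just before I moved to the catch showed the catch still on, the lever at rest and the sandwich under the foot.
- **Safety catch:** I pressed the thumb plate down to its stop at about 8 N. Pictures show it flipped.
- **Lever:** I gripped the knob and pulled it along its arc to about 0.8 rad.

**Last checks**
- **Lever angle:** the hand position gives 0.79 rad and the ram post's drop 0.80. The arm's line in the picture read a little lower, about 0.73. Together these put the foot about 6–8 mm up its sleeve.
- **Stillness:** nothing moved in the side picture over the last 0.8 s, and the force on the hand stayed at about 11 N.
- **Groove:** I could not see it, because the press head hides it. The half-way press is worked out from the lever angle, not read off directly.
- **Other things on the table:** I moved none of them, though I only checked this by eye in the pictures.

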